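Load the toaster and latch its lever down

TASK

Make toast: take from the wooden rack the one slice of bread that is short enough for the toaster's slot, stand it in the slot and let go of it. Then press the toaster's sprung lever fully down until its catch holds it there, and let go. Leave the other two slices, the jam jar, the mug and the butter dish where they are.

Things in the scene. Friction and masses are not known exactly. Their poses are not given: they have to be found in the camera images.
- toaster: Fixed steel toaster with black ends, 260 long (its x) x 130 wide (its y) x 175 mm high; origin under its centre on the worktop, z up. One slot in the top, centred, 128 mm long (along x) and 30 mm wide (along y). The lever sticks out of its -x end.
- slot (a point): Centre of the slot's mouth, at the toaster's top, 175 mm above the worktop; axes as the toaster's. With the lever up, a slice stands on the carriage 50 mm below the mouth; with the lever latched, about 88 mm below.
- lever_top (a point): Centre of the upper face of the lever's black tab. The tab is 42 mm long outwards from the toaster's end (its x), 50 mm wide (y), 16 mm thick; the point lies 153 mm from the toaster's centre, 23 mm out from its end face, and 165 mm above the worktop when up (10 mm below the toaster's top). It moves straight down with the carriage. Axes as the toaster's.
- carriage (a joint): Travel of lever and carriage in m, 0 = up (start), grows downward, hard stop at 0.046. A spring pushes it up with about 4 N at the top, 9 N at the bottom; a sprung catch adds 1 to 3 N from about 0.028 on. The catch snaps over at about 0.040 (press to about 0.043); let go, the lever then stays at about 0.038. Let go earlier, it springs back up.
- rack: Fixed pale wooden toast rack, 150 (its x) x 230 (its y) mm, board 14 mm thick with three grooves along x, at y = -66, 0 and +66 mm, each between two ribs 25 mm apart inside and rising to 38 mm above the worktop. A slice stands in each groove, in any order. Origin under its centre.
- slice_short: The slice that fits: 105 long (its x) x 20 thick (its y) x 100 mm high (z), 50 g. Bread with brown crust, rigid. Origin: centre of its underside. It stands in the rack, underside 14 mm above the worktop.
- slice_short_mid (a point): Centre of the short slice; axes as the slice's.
- slice_long: Look-alike slice, 140 x 20 x 100 mm, too long for the slot; origin at the centre of its underside. Stays in the rack.
- slice_longest: Look-alike slice, 165 x 20 x 100 mm, too long for the slot; origin at the centre of its underside. Stays in the rack.
- jam_jar: Jam jar, 66 mm across, 95 mm high, between toaster and rack; origin under its centre. Leave alone.
- mug: White mug, 82 mm across, 95 mm high; origin under its centre. Leave alone.
- butter_dish: White butter dish, 150 x 75 x 58 mm, nearest the robot; origin under its centre. Leave alone.
Things that resemble listed ones, but are neither listed nor needed, are in the scene too. What is shaped like the slice_short but red is not meant.

How it is judged (in metres and radians):
On the way, in this order (a step that is already met when the one before it is completed fails the run):
1. the short slice stands in the slot on the raised carriage, let go (x of slice_short_mid in the frame of toaster between -0.02 and 0.02 m and y of slice_short_mid in the frame of toaster between -0.012 and 0.012 m and z of slice_short_mid in the frame of toaster between 0.16 and 0.19 m and contact force between the fingers and slice_short below 0.3 N and value of joint carriage below 0.008 m), for 0.2 s.
2. the lever is held down by the catch, with the slice lowered (x of slice_short_mid in the frame of toaster between -0.02 and 0.02 m and y of slice_short_mid in the frame of toaster between -0.012 and 0.012 m and z of slice_short_mid in the frame of toaster between 0.11 and 0.15 m and value of joint carriage above 0.035 m and contact force between the fingers and toaster below 0.3 N), for 0.2 s.
At the end, for the whole second after the job is handed in: The lever stays down by itself (past 35 of its 46 mm), the short slice at rest, let go, in the slot on the lowered carriage (centre 110 to 150 mm above the worktop, within 20 mm along and 12 mm across of the slot centre); other slices, jar, mug, butter dish within 40 mm of their start (x of slice_short_mid in the frame of toaster between -0.02 and 0.02 m and y of slice_short_mid in the frame of toaster between -0.012 and 0.012 m and z of slice_short_mid in the frame of toaster between 0.11 and 0.15 m and contact force between the fingers and slice_short below 0.3 N and value of joint carriage above 0.035 m and linear speed of slice_short below 0.02 m/s); the robot touches nothing.
It fails at once if another slice, the jar, the mug or the butter dish is moved more than 40 mm (distance of any of jam_jar, mug, butter_dish, slice_long, slice_longest from where it was at the start of the episode above 0.04 m).
It also fails if it takes over 51 s, if anything falls off the work surface, if the arm or the gripper's body presses on something with over 40 N, if the wrist force passes 120 N, or if a joint passes its speed limit or range.

ROBOT

A 6-joint arm with a two-finger parallel gripper is mounted at the origin on the work surface. World frame = base frame: x ahead of the robot, y to its left, z up, the work surface at z = 0. Lengths are in mm, angles in rad, forces in N, time in s.
With the tool pointing down it reaches from about 375 to 750 mm from the base axis. Payload 9 kg.
Tool frame: the origin (TCP) lies at the very end of the fingers, on their centre line; the grasp point (between the pads) lies robot.tcp_to_grasp behind it (robot.tcp_to_grasp is the distance from the TCP to the grasp point, in mm); z points along the fingers, y is the line along which they close (so a half turn about z gives the same grasp; the last joint's range is limited). The gripper opens to 85 mm and grips with 20 to 120 N. Pads are 22 mm wide; open, the fingers measure 114 mm over their backs; the gripper's body (76 mm by 85 mm) begins 54 mm behind the grasp point. The pads swing forward as they close: fully open they stand 13 mm farther back than shut.
Start: joints at [0.94, 0.104, 0.097, 1.564, 0, 1.353], TCP at [240.713, 549.631, 231.331] pointing down, gripper open.
Joint ranges: [-2.99, 2.99], [-0.84, 1.86], [-1.1, 1.16], [-1.84, 2.11], [-1.51, 1.56], [-3.14, 3.14]. Speed limits (rad/s): [2.22, 2.22, 2.57, 3.14, 3.14, 3.14].

INTERFACE

Orientations are given as a rotation vector (axis times angle).
In Python, from cell import robot, snapshot, workorder gives the robot as it stands.
- The arm moves only by the tool jog_arm, never from a script. Its argument "deltas" is a list that holds one entry, the list of rows, each a list of 6 numbers: the shift along the tool's x, y, z scaled (see below), then the turn, a rotation vector about the tool's x, y, z scaled (see below). In form: [[[dx, dy, dz, wx, wy, wz], ...]]. A call has exactly 5 rows; each row is the pose to reach, as a shift and turn from the pose commanded when the call began, along the tool's axes at that moment; what a row does not reach only later rows make up. The controller multiplies each number of a shift by 80 cm and each number of a turn by 60 degrees. A row lasts 1/12 s, in which the tool goes at most 41.7 mm and 7.16 degrees, less where a joint would pass 70% of its speed; a pose out of reach is approached as far as the arm can. A call with a number of a shift or a turn outside -1 to 1 is refused whole. A call with a gripper value outside its range is refused whole. "jaw" is the opening, from 0 (shut) to 1 (fully open), set as the call begins (left out, the last holds). The fingers move at their own pace and stop on an object; "force" is the grip in N (left out, the last holds). Time passes only in rows, so rows that repeat a pose let the fingers close, or fill a call up. It gives the time, the measured TCP pose, the force, the opening and the grip force at its end, in the units of the state.
- robot.state(): the state, without advancing time (a new reading comes with each control period).
- snapshot(name): name is "scene" or "top"; returns a dict with "image" (400x640x3 uint8, red, green, blue), "K" (3x3 intrinsics, pixels), "R" (3x3) and "t" (3): a world point X has camera coordinates R X + t. Camera axes: x right, y down, z forward; pixel columns grow to the right and rows downward; lengths in mm; the calibration is good to about 2 mm. A picture is of the moment at which its call begins. There is no depth.
- workorder.finish_job(): hands the job in; it is judged then, once.
The state is a dict: "time": time; "joint_pos": joint angles; "joint_vel": joint speeds; "joint_efforts": joint torques, N m; "ee_pos": TCP position; "tool_rot": TCP orientation; "force": force on the tool from outside, world axes, zero at the start; "torque": the same for the moment, N m; "width": finger opening in mm; "gripper_force": force on a finger pad.
Only numpy, scipy, OpenCV 4.12 (cv2) and the standard library are available. Lean on these libraries where they do the work, as an engineer would, in place of code of your own. Each camera call takes 0.05 s, during which the arm holds its last target. There are 200 camera calls.

## Working session

There is one attempt and no reset: what is moved stays moved. The work goes in short steps, Python scripts to look and compute and a tool call to move; the robot and the scene stay as the last step left them, time stands still between calls to the robot, and variables do not carry over. Pictures are saved under pics/ and viewed, at most 10 in all, crops included, and the job is handed in when it is done.

Besides the shell and the picture viewer there is one more tool, called as name(argument=value, ...), one argument or row to a line, values as JSON. jog_arm: Moves the arm, as the interface text tells. Shifts and turns lie within -1 to 1; 1 stands for 80 cm of shift or 60 degrees of turn. Its arguments: {"type":"object","properties":{"deltas":{"type":"array"},"jaw":{"type":"number"},"force":{"type":"number"}},"required":["deltas"]}

```bash
ls; mkdir -p pics; python3 - <<'E'
from cell import robot,snapshot,workorder
import cv2,numpy as np
print(robot.tcp_to_grasp, robot.state())
np.set_printoptions(precision=4,suppress=True)
for n in("scene","top"):
    s=snapshot(n); cv2.imwrite(f"pics/{n}0.png",s["image"][:,:,::-1]); np.savez(f"pics/{n}0.npz",**s); print(n,s["K"],s["R"],s["t"])
E
```

```text
pics
18.700000000000003 {'time': 0.0, 'joint_pos': array([9.40309115e-01, 1.04684980e-01, 9.64409127e-02, 1.56391110e+00,
       1.33667995e-05, 1.35308972e+00]), 'joint_vel': array([ 1.96391396e-03, -3.27482780e-05, -4.38722616e-04,  7.64362235e-04,
        6.64494235e-04,  7.07089784e-04]), 'joint_efforts': array([-1.23116755e-03, -5.56927586e+01,  5.03651512e+01,  1.69736595e-02,
       -4.20677325e-04, -1.92677771e-05]), 'ee_pos': array([240.47648874, 549.32238596, 230.51511372]), 'tool_rot': array([-6.43683594e-01, -3.07435889e+00,  1.93637193e-03]), 'force': array([ 0.10143509, -0.17320135,  0.29800684]), 'torque': array([ 0.01886786, -0.07783112,  0.01727782]), 'gripper_force': 0.0, 'width': 85.47458222066612}
scene [[432.2481   0.     317.9965]
 [  0.     432.2481 209.2455]
 [  0.       0.       1.    ]] [[ 0.0276  0.9996 -0.0036]
 [ 0.7712 -0.0236 -0.6362]
 [-0.636   0.0148 -0.7715]] [ -78.7034 -405.3969 1488.2044]
top [[477.6034   0.     317.6019]
 [  0.     477.6034 199.3476]
 [  0.       0.       1.    ]] [[ 0.059  -0.9983 -0.0006]
 [-0.9699 -0.0571 -0.2365]
 [ 0.2361  0.0146 -0.9716]] [  53.7537  645.3411 1089.2574]
```

View pics/scene0.png

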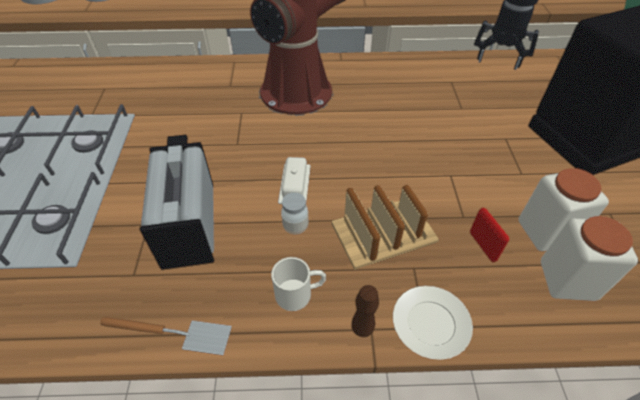

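View pics/top0.png

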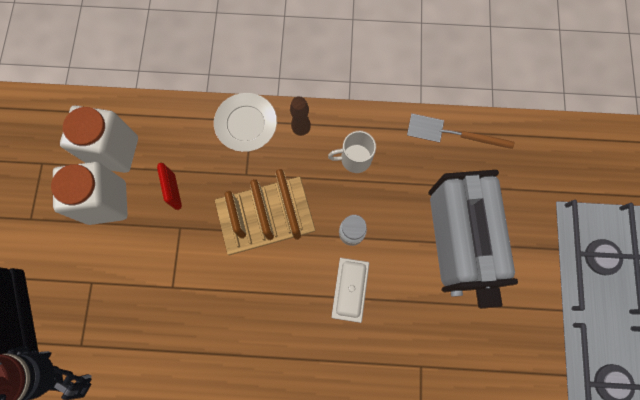

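Scene picture: toaster at (180,200) with its lever tab at (178,142), butter dish (295,180), jar (294,212), mug (292,283) and rack (385,235). Three upright slices stand in the rack; there is a red decoy at (489,235).

In the top picture the slice candidates are (235,214), about 45 px long, (261,209), about 58 px, and (288,204), about 68 px. The red one is at (169,186). The slice at (235,214) is the shortest bread slice, so it fits the description. I'll confirm it in an enlarged crop.

```bash
python3 - <<'E'
import cv2,numpy as np
t=cv2.imread("pics/top0.png")
a=cv2.resize(t[165:257,210:318],None,fx=5.5,fy=5.5,interpolation=cv2.INTER_CUBIC)
for i in range(0,108,10): cv2.line(a,(int(i*5.5),0),(int(i*5.5),6 if i%50 else 14),(0,255,0),1)
for i in range(0,92,10): cv2.line(a,(0,int(i*5.5)),(8,int(i*5.5)),(0,255,0),1)
cv2.imwrite("pics/rack.png",a)
b=cv2.resize(t[165:310,425:520],None,fx=4,fy=4,interpolation=cv2.INTER_CUBIC)
for i in range(0,95,10): cv2.line(b,(i*4,0),(i*4,8),(0,255,0),1)
for i in range(0,145,10): cv2.line(b,(0,i*4),(8,i*4),(0,255,0),1)
cv2.imwrite("pics/toast.png",b)
E
```

```text
(no output)
```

View pics/rack.png

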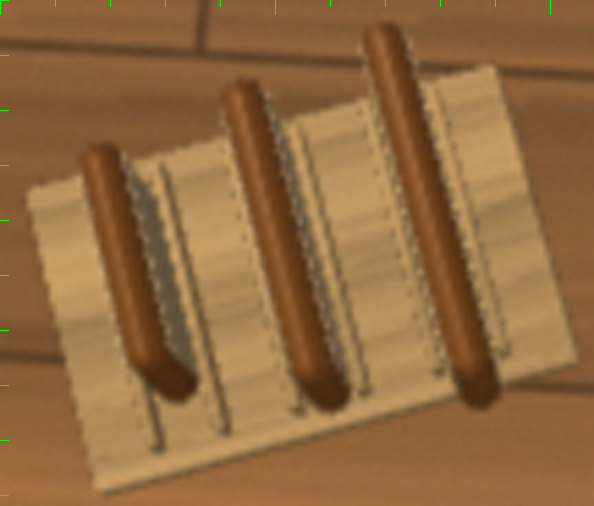

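View pics/toast.png

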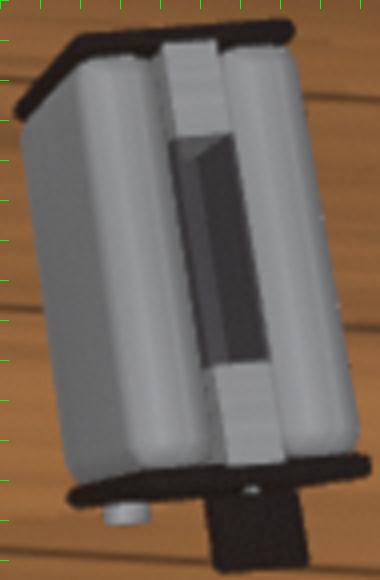

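The crop confirms it. The left slice is the shortest, with its top edge running from crop (100,147) to (150,362). It is bread-coloured, stands in the rack and is clearly shorter than its neighbours. The toaster crop shows the slot corners at (168,140), (233,135), (268,360) and (203,365), and the lever tab at (255,530).

```bash
cat > h.py <<'E'
import numpy as np
def load(n): return dict(np.load(f"pics/{n}.npz"))
def back(s,uv,z):
    C=-s["R"].T@s["t"]; out=[]
    for u,v in np.atleast_2d(uv):
        d=s["R"].T@np.linalg.inv(s["K"])@[u,v,1]; out.append(C+d*(z-C[2])/d[2])
    return np.array(out)
def proj(s,X):
    p=(s["K"]@(s["R"]@np.atleast_2d(X).T+s["t"][:,None])); return (p[:2]/p[2]).T
E
python3 - <<'E'
from h import *
np.set_printoptions(precision=1,suppress=True)
s=load("top0")
f=lambda p,k,o:(np.array(p)+.5)/k-.5+np.array(o)
def rep(n,P):
    print(n,P,'c',P.mean(0)); 
    print(' sides',np.linalg.norm(P-np.roll(P,-1,0),axis=1))
    d=np.roll(P,-1,0)-P; print(' ang',np.degrees(np.arctan2(d[:,1],d[:,0])))
rep('slot',back(s,f([(168,140),(233,135),(268,360),(203,365)],4,(425,165)),175))
rep('lever',back(s,f([(208,495),(297,490),(307,567),(217,571)],4,(425,165)),165))
rep('rack',back(s,f([(28,190),(493,67),(578,362),(98,492)],5.5,(210,165)),14))
for e in [((100,147),(148,362)),((240,84),(312,372)),((382,26),(470,375))]: rep('slice',back(s,f(e,5.5,(210,165)),114))
E
```

```text
slot [[ 636.3 -241.8  175. ]
 [ 641.3 -278.1  175. ]
 [ 516.3 -294.2  175. ]
 [ 511.5 -258.9  175. ]] c [ 576.3 -268.3  175. ]
 sides [ 36.6 126.   35.6 126. ]
 ang [ -82.1 -172.7   97.8    7.8]
lever [[ 442.8 -263.5  165. ]
 [ 448.2 -311.5  165. ]
 [ 407.9 -315.6  165. ]
 [ 403.  -267.5  165. ]] c [ 425.5 -289.5  165. ]
 sides [48.3 40.6 48.3 40. ]
 ang [ -83.5 -174.2   95.9    5.8]
rack [[641.4 357.7  14. ]
 [714.2 144.1  14. ]
 [575.   95.2  14. ]
 [502.1 310.3  14. ]] c [608.2 226.8  14. ]
 sides [225.7 147.5 227.  147.2]
 ang [ -71.2 -160.7  108.7   18.8]
slice [[639.2 305.2 114. ]
 [546.8 275.2 114. ]] c [593.  290.2 114. ]
 sides [97.2 97.2]
 ang [-162.   18.]
slice [[670.9 247.4 114. ]
 [546.6 205.5 114. ]] c [608.8 226.5 114. ]
 sides [131.2 131.2]
 ang [-161.4   18.6]
slice [[700.8 187.9 114. ]
 [549.3 138.7 114. ]] c [625.  163.3 114. ]
 sides [159.3 159.3]
 ang [-162.   18.]
```

```bash
cat >> h.py <<'E'
from scipy.spatial.transform import Rotation as Ro
def down(yaw_y):  # tool down, tool y axis at yaw (deg)
    a=np.radians(yaw_y); y=np.array([np.cos(a),np.sin(a),0]); z=np.array([0,0,-1.]); return Ro.from_matrix(np.c_[np.cross(y,z),y,z])
def plan(p1,yaw,ncalls,st=None):
    from cell import robot
    st=st or robot.state(); p=st["ee_pos"]; R=Ro.from_rotvec(st["tool_rot"]); p1=np.array(p1,float); R1=down(yaw)
    N=5*ncalls; w=(R.inv()*R1).as_rotvec()
    print('dist/row %.1f mm, %.2f deg'%(np.linalg.norm(p1-p)/N,np.degrees(np.linalg.norm(w))/N))
    for c in range(ncalls):
        p0=p+(p1-p)*c/ncalls; R0=R*Ro.from_rotvec(w*c/ncalls)
        print([[*np.round(R0.inv().apply((p1-p)*k/N)/800,3).tolist(),*np.round(w*k/N/np.radians(60),3).tolist()] for k in range(1,6)])
E
python3 - <<'E'
from h import *; import cv2
def box(c,yaw,lx,ly,z,off=(0,0)):
    a=np.radians(yaw);M=np.array([[np.cos(a),-np.sin(a)],[np.sin(a),np.cos(a)]])
    q=np.array([(-1,-1),(1,-1),(1,1),(-1,1)])*[lx/2,ly/2]+off
    return np.c_[np.array(c)+q@M.T,np.full(4,z)]
tc=(576.3,-268.3);ty=7.8
B=[box(tc,ty,128,30,175),box(tc,ty,260,130,175),box(tc,ty,42,50,165,(-153,0)),
   box((608.2,226.8),18.4,150,230,14),box((592,290),18.4,105,20,114),box((592,290),18.4,105,20,14)]
out=[]
for n,r1,r2 in [("top0",(165,310,425,520),(160,260,205,320)),("scene0",(130,275,138,233),(180,280,325,440))]:
    s=load(n);im=cv2.resize(s["image"][:,:,::-1],None,fx=4,fy=4,interpolation=cv2.INTER_CUBIC)
    for i,b in enumerate(B): cv2.polylines(im,[np.int32(np.round((proj(s,b)+.5)*4-.5))],True,(0,255,0) if i!=5 else (255,255,0),1)
    c=[im[4*a:4*b_,4*c_:4*d] for a,b_,c_,d in (r1,r2)]
    c=[cv2.copyMakeBorder(x,0,580-x.shape[0],0,0,cv2.BORDER_CONSTANT) for x in c]; out.append(np.hstack(c))
cv2.imwrite("pics/ov.png",out[0][:,:800]);cv2.imwrite("pics/ov2.png",out[1][:,:800])
print(out[0].shape,out[1].shape)
plan((592,290,190),108.4,3)
E
```

```text
(580, 840, 3) (580, 840, 3)
dist/row 29.2 mm, 2.80 deg
[[-0.036, -0.008, 0.003, -0.0, -0.0, -0.047], [-0.071, -0.016, 0.007, -0.0, -0.0, -0.093], [-0.107, -0.024, 0.01, -0.0, -0.0, -0.14], [-0.142, -0.032, 0.014, -0.0, -0.0, -0.187], [-0.178, -0.04, 0.017, -0.0, -0.0, -0.234]]
[[-0.032, -0.016, 0.003, -0.0, -0.0, -0.047], [-0.065, -0.033, 0.007, -0.0, -0.0, -0.093], [-0.097, -0.049, 0.01, -0.0, -0.0, -0.14], [-0.13, -0.066, 0.014, -0.0, -0.0, -0.187], [-0.162, -0.082, 0.017, -0.0, -0.0, -0.234]]
[[-0.028, -0.024, 0.003, -0.0, -0.0, -0.047], [-0.055, -0.048, 0.007, -0.0, -0.0, -0.093], [-0.083, -0.071, 0.01, -0.0, -0.0, -0.14], [-0.11, -0.095, 0.014, -0.0, -0.0, -0.187], [-0.138, -0.119, 0.017, -0.0, -0.0, -0.234]]
```

View pics/ov.png

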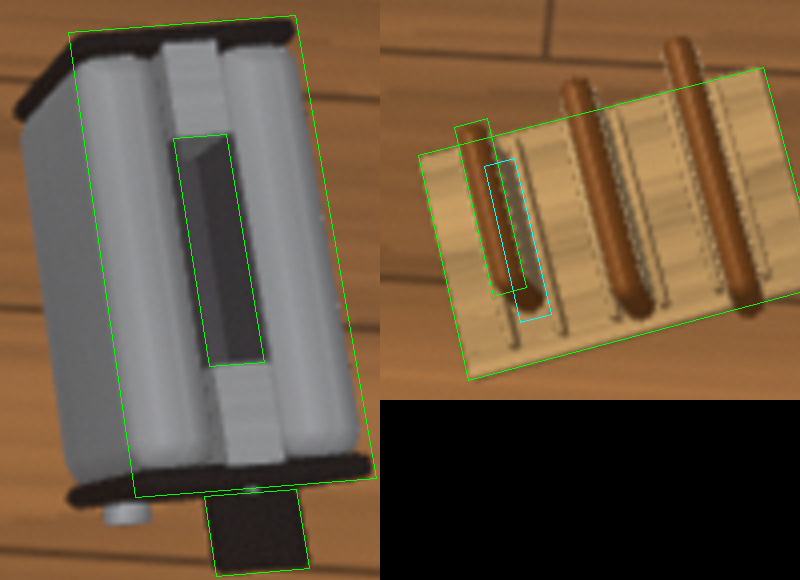

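View pics/ov2.png

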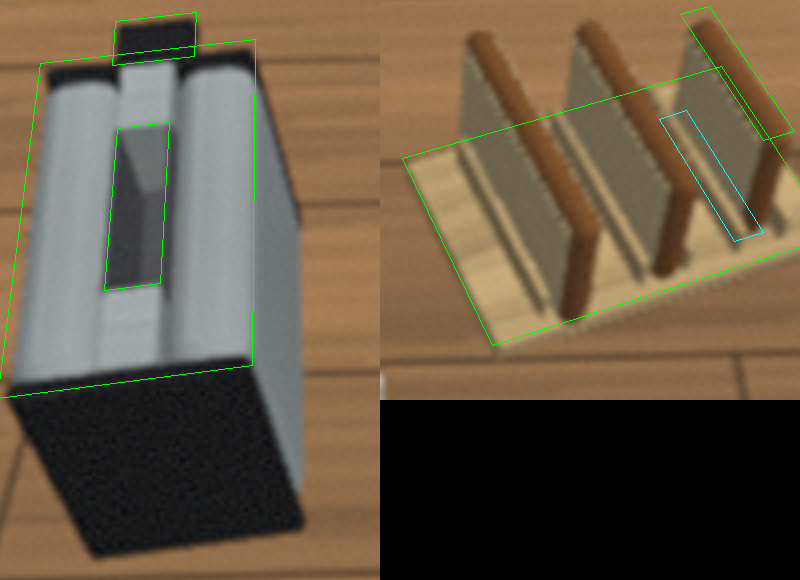

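The top overlay agrees to about 1 px with the slot, lever, rack and short slice. In the scene overlay the model sits about 0.5 px off, roughly 1–2 mm. Next is the approach above the short slice.

jog_arm(
  deltas=[
    [[-0.036,-0.008,0.003,0,0,-0.047],[-0.071,-0.016,0.007,0,0,-0.093],[-0.107,-0.024,0.01,0,0,-0.14],[-0.142,-0.032,0.014,0,0,-0.187],[-0.178,-0.04,0.017,0,0,-0.234]],
  ],
  jaw=0.6,
  force=30,
)

```text
time: 0.52
ee_pos: [358.9, 462.2, 217.1]
tool_rot: [-0.259, -3.13, 0.001]
force: [-0.3, -0.1, -0.1]
width: 51.3
gripper_force: 0.0
```

jog_arm(
  deltas=[
    [[-0.032,-0.016,0.003,0,0,-0.047],[-0.065,-0.033,0.007,0,0,-0.093],[-0.097,-0.049,0.01,0,0,-0.14],[-0.13,-0.066,0.014,0,0,-0.187],[-0.162,-0.082,0.017,0,0,-0.234]],
  ],
)

```text
time: 0.93
ee_pos: [476.0, 375.7, 203.4]
tool_rot: [0.125, -3.138, 0.0]
force: [-0.3, 0.4, -0.1]
width: 51.4
gripper_force: 0.0
```

jog_arm(
  deltas=[
    [[-0.028,-0.024,0.003,0,0,-0.047],[-0.055,-0.048,0.007,0,0,-0.093],[-0.083,-0.071,0.01,0,0,-0.14],[-0.11,-0.095,0.014,0,0,-0.187],[-0.138,-0.119,0.017,0,0,-0.234]],
  ],
)

```text
time: 1.35
ee_pos: [593.3, 289.4, 189.8]
tool_rot: [0.508, -3.099, -0.0]
force: [-0.8, 1.0, 0.2]
width: 51.1
gripper_force: 0.0
```

jog_arm(
  deltas=[
    [[0,0,0,0,0,0],[0,0,0,0,0,0],[0,0,0,0,0,0],[0,0,0,0,0,0],[0,0,0,0,0,0]],
  ],
)

```text
time: 1.77
ee_pos: [591.9, 291.3, 190.8]
tool_rot: [-0.506, 3.1, 0.0]
force: [-0.7, -0.9, 0.2]
width: 51.5
gripper_force: 0.0
```

```bash
python3 - <<'E'
from h import *; from cell import robot
s=robot.state(); print(s["time"],s["ee_pos"],s["tool_rot"],s["width"],s["joint_pos"])
plan((592,290.5,77),108.4,1)
E
```

```text
1.7667 [591.86518002 291.30411719 190.77134466] [-5.05630680e-01  3.10048488e+00  2.90250099e-04] 51.49419356934081 [ 2.59543912e-01  2.84164550e-01  2.25037748e-01  1.51150329e+00
  1.69352812e-04 -6.37722022e-02]
dist/row 22.8 mm, 0.03 deg
[[0.0, -0.0, 0.028, 0.0, 0.0, 0.0], [0.0, -0.0, 0.057, 0.0, 0.0, 0.001], [0.0, -0.001, 0.085, 0.0, 0.0, 0.001], [0.0, -0.001, 0.114, 0.0, 0.0, 0.002], [0.0, -0.001, 0.142, 0.0, 0.0, 0.002]]
```

jog_arm(
  deltas=[
    [[0,0,0.03,0,0,0],[0,0,0.06,0,0,0],[0,0,0.09,0,0,0],[0,-0.001,0.12,0,0,0.001],[0,-0.001,0.144,0,0,0.002]],
  ],
)

```text
time: 2.18
ee_pos: [591.6, 290.3, 73.6]
tool_rot: [0.502, -3.1, 0.0]
force: [0.2, -0.1, -0.5]
width: 51.2
gripper_force: 0.0
```

jog_arm(
  deltas=[
    [[0,0,0,0,0,0],[0,0,0,0,0,0],[0,0,0,0,0,0],[0,0,0,0,0,0],[0,0,0,0,0,0]],
  ],
  jaw=0,
  force=25,
)

```text
time: 2.6
ee_pos: [593.8, 290.1, 77.2]
tool_rot: [-0.501, 3.099, 0.001]
force: [0.7, -0.7, 0.4]
width: 19.7
gripper_force: 30.7
```

jog_arm(
  deltas=[
    [[0,0,0,0,0,0],[0,0,0,0,0,0],[0,0,0,0,0,0],[0,0,0,0,0,0],[0,0,0,0,0,0]],
  ],
)

```text
time: 3.02
ee_pos: [593.5, 289.9, 76.5]
tool_rot: [-0.501, 3.1, 0.001]
force: [-0.1, 0.5, 5.8]
width: 19.5
gripper_force: 31.6
```

jog_arm(
  deltas=[
    [[0,0,-0.03,0,0,0],[0,0,-0.07,0,0,0],[0,0,-0.12,0,0,0],[0,0,-0.17,0,0,0],[0,0,-0.215,0,0,0]],
  ],
)

```text
time: 3.43
ee_pos: [592.5, 289.6, 249.7]
tool_rot: [-0.501, 3.101, 0.0]
force: [0.1, 0.3, -0.1]
width: 19.6
gripper_force: 30.8
```

jog_arm(
  deltas=[
    [[0,0,-0.03,0,0,0],[0,0,-0.05,0,0,0],[0,0,-0.05,0,0,0],[0,0,-0.05,0,0,0],[0,0,-0.05,0,0,0]],
  ],
)

```text
time: 3.85
ee_pos: [592.5, 289.6, 285.7]
tool_rot: [0.5, -3.1, 0.0]
force: [-0.3, -0.7, -0.5]
width: 19.5
gripper_force: 30.8
```

```bash
python3 - <<'E'
from h import *; from cell import robot,snapshot; import cv2
s=robot.state(); print(s["time"],s["ee_pos"],s["tool_rot"],s["width"],s["force"])
plan((574,-268,288),97.8,4)
E
```

```text
3.85 [592.51985408 289.5913503  285.69637301] [ 5.00473998e-01 -3.09959429e+00  2.56353321e-04] 19.50948101410914 [-0.29213795 -0.68516137 -0.50840523]
dist/row 27.9 mm, 0.53 deg
[[0.012, -0.033, -0.0, -0.0, -0.0, 0.009], [0.024, -0.065, -0.0, -0.0, -0.0, 0.018], [0.036, -0.098, -0.0, -0.0, -0.0, 0.026], [0.048, -0.131, -0.001, -0.0, -0.0, 0.035], [0.06, -0.164, -0.001, -0.0, -0.0, 0.044]]
[[0.011, -0.033, -0.0, -0.0, -0.0, 0.009], [0.021, -0.066, -0.0, -0.0, -0.0, 0.018], [0.032, -0.1, -0.0, -0.0, -0.0, 0.026], [0.042, -0.133, -0.001, -0.0, -0.0, 0.035], [0.053, -0.166, -0.001, -0.0, -0.0, 0.044]]
[[0.009, -0.034, -0.0, -0.0, -0.0, 0.009], [0.018, -0.067, -0.0, -0.0, -0.0, 0.018], [0.027, -0.101, -0.0, -0.0, -0.0, 0.026], [0.036, -0.135, -0.001, -0.0, -0.0, 0.035], [0.045, -0.168, -0.001, -0.0, -0.0, 0.044]]
[[0.007, -0.034, -0.0, -0.0, -0.0, 0.009], [0.015, -0.068, -0.0, -0.0, -0.0, 0.018], [0.022, -0.102, -0.0, -0.0, -0.0, 0.026], [0.03, -0.136, -0.001, -0.0, -0.0, 0.035], [0.037, -0.17, -0.001, -0.0, -0.0, 0.044]]
```

jog_arm(
  deltas=[
    [[0.012,-0.033,0,0,0,0.009],[0.024,-0.065,0,0,0,0.018],[0.036,-0.098,0,0,0,0.026],[0.048,-0.131,0,0,0,0.035],[0.06,-0.164,0,0,0,0.044]],
  ],
)

```text
time: 4.27
ee_pos: [587.6, 148.9, 285.1]
tool_rot: [0.429, -3.109, -0.001]
force: [0.2, 0.5, 0.4]
width: 19.8
gripper_force: 30.8
```

jog_arm(
  deltas=[
    [[0.011,-0.033,0,0,0,0.009],[0.021,-0.066,0,0,0,0.018],[0.032,-0.1,0,0,0,0.026],[0.042,-0.133,0,0,0,0.035],[0.053,-0.166,0,0,0,0.044]],
  ],
)

```text
time: 4.68
ee_pos: [582.8, 9.6, 285.2]
tool_rot: [0.356, -3.119, -0.002]
force: [-0.4, 0.0, -0.1]
width: 19.6
gripper_force: 30.8
```

jog_arm(
  deltas=[
    [[0.009,-0.034,0,0,0,0.009],[0.018,-0.067,0,0,0,0.018],[0.027,-0.101,0,0,0,0.026],[0.036,-0.135,0,0,0,0.035],[0.045,-0.168,0,0,0,0.044]],
  ],
)

```text
time: 5.1
ee_pos: [578.1, -129.4, 285.2]
tool_rot: [0.284, -3.126, -0.002]
force: [0.4, -0.4, -0.6]
width: 19.7
gripper_force: 30.8
```

jog_arm(
  deltas=[
    [[0.007,-0.034,0,0,0,0.009],[0.015,-0.068,0,0,0,0.018],[0.022,-0.102,0,0,0,0.026],[0.03,-0.136,0,0,0,0.035],[0.037,-0.17,0,0,0,0.044]],
  ],
)

```text
time: 5.52
ee_pos: [573.7, -268.4, 285.1]
tool_rot: [0.212, -3.132, -0.003]
force: [0.3, -0.0, -0.4]
width: 19.8
gripper_force: 30.8
```

jog_arm(
  deltas=[
    [[0,0,0,0,0,0],[0,0,0,0,0,0],[0,0,0,0,0,0],[0,0,0,0,0,0],[0,0,0,0,0,0]],
  ],
)

```text
time: 5.93
ee_pos: [574.6, -266.3, 287.1]
tool_rot: [0.215, -3.134, -0.001]
force: [-0.6, 0.3, -0.3]
width: 19.5
gripper_force: 30.8
```

```bash
python3 - <<'E'
from h import *; from cell import robot,snapshot; import cv2
st=robot.state(); p=st["ee_pos"]; print(st["time"],p,st["tool_rot"],st["width"],st["force"])
R=Ro.from_rotvec(st["tool_rot"]).as_matrix(); zt=p[2]-76.5+114
L=[p+R[:,0]*a*52.5+R[:,1]*b*10+np.array([0,0,zt-p[2]-h]) for h in(0,100) for a,b in((-1,-1),(1,-1),(1,1),(-1,1))]
o=[]
for n,(r0,c0) in(("top",(165,420)),("scene",(70,130))):
    s=snapshot(n); np.savez(f"pics/{n}1.npz",**s)
    im=cv2.resize(s["image"][:,:,::-1],None,fx=4,fy=4,interpolation=cv2.INTER_CUBIC)
    q=np.int32((proj(s,L)+.5)*4-.5)
    cv2.polylines(im,[q[:4]],True,(0,255,0));cv2.polylines(im,[q[4:]],True,(255,255,0))
    o.append(im[r0*4:r0*4+580,c0*4:c0*4+400])
cv2.imwrite("pics/hold.png",np.hstack(o))
plan((574,-268,200),97.8,1)
E
```

```text
5.9333 [ 574.6283729  -266.26314808  287.11987016] [ 2.15447103e-01 -3.13405429e+00 -6.06280353e-04] 19.475813004880887 [-0.57041028  0.34539173 -0.29571894]
dist/row 17.5 mm, 0.01 deg
[[0.0, -0.0, 0.022, -0.0, 0.0, 0.0], [0.0, -0.001, 0.044, -0.0, 0.0, 0.0], [0.001, -0.001, 0.066, -0.0, 0.0, 0.001], [0.001, -0.001, 0.087, -0.0, 0.0, 0.001], [0.001, -0.002, 0.109, -0.0, 0.0, 0.001]]
```

View pics/hold.png

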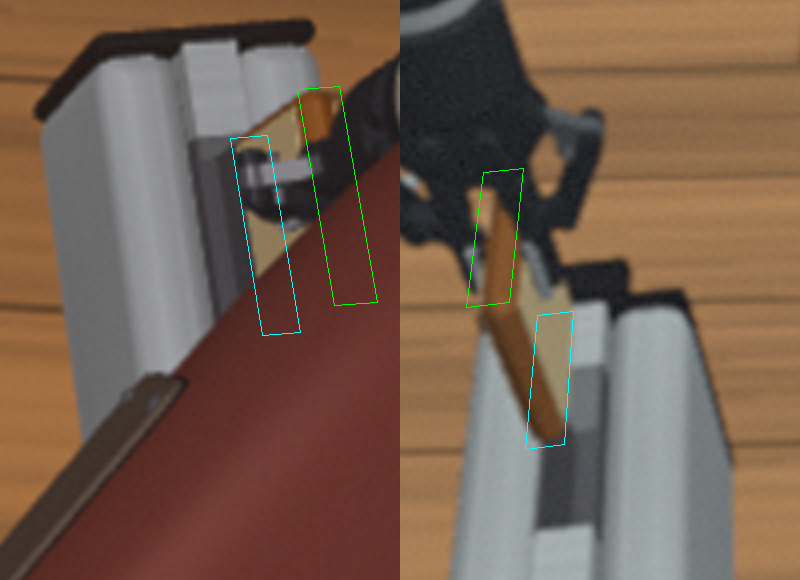

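The slice is held where predicted, with its near bottom edge at scene crop (550,443). The slot shows below it at (570,480), and the arm hides the top view. I'll shift 1.6 mm in -y and lower.

jog_arm(
  deltas=[
    [[0,-0.002,0,0,0,0],[0,-0.002,0.02,0,0,0],[0,-0.002,0.04,0,0,0],[0,-0.002,0.06,0,0,0],[0,-0.002,0.075,0,0,0]],
  ],
)

```text
time: 6.45
ee_pos: [574.6, -268.6, 226.0]
tool_rot: [0.214, -3.134, -0.001]
force: [-0.1, 0.4, -1.0]
width: 19.5
gripper_force: 30.8
```

jog_arm(
  deltas=[
    [[0,0,0.005,0,0,0],[0,0,0.01,0,0,0],[0,0,0.015,0,0,0],[0,0,0.02,0,0,0],[0,0,0.02,0,0,0]],
  ],
)

```text
time: 6.87
ee_pos: [574.7, -269.0, 211.0]
tool_rot: [0.213, -3.134, -0.0]
force: [0.8, -0.5, -1.1]
width: 19.5
gripper_force: 30.8
```

jog_arm(
  deltas=[
    [[0,0,0.006,0,0,0],[0,0,0.012,0,0,0],[0,0,0.018,0,0,0],[0,0,0.024,0,0,0],[0,0,0.027,0,0,0]],
  ],
)

```text
time: 7.28
ee_pos: [574.5, -268.8, 188.6]
tool_rot: [0.213, -3.134, -0.001]
force: [0.2, 0.4, -1.2]
width: 19.4
gripper_force: 30.8
```

jog_arm(
  deltas=[
    [[0,0,0,0,0,0],[0,0,0,0,0,0],[0,0,0,0,0,0],[0,0,0,0,0,0],[0,0,0,0,0,0]],
  ],
)

```text
time: 7.7
ee_pos: [574.9, -269.1, 190.0]
tool_rot: [-0.213, 3.134, -0.0]
force: [-0.1, -0.7, -0.4]
width: 19.8
gripper_force: 30.8
```

jog_arm(
  deltas=[
    [[0,0,0,0,0,0],[0,0,0,0,0,0],[0,0,0,0,0,0],[0,0,0,0,0,0],[0,0,0,0,0,0]],
  ],
  jaw=0.6,
)

```text
time: 8.12
ee_pos: [574.7, -269.0, 189.7]
tool_rot: [-0.213, 3.134, 0.0]
force: [-0.5, 0.2, 0.3]
width: 51.0
gripper_force: 0.0
```

jog_arm(
  deltas=[
    [[0,0,0,0,0,0],[0,0,-0.02,0,0,0],[0,0,-0.05,0,0,0],[0,0,-0.09,0,0,0],[0,0,-0.12,0,0,0]],
  ],
)

```text
time: 8.53
ee_pos: [574.7, -268.9, 287.7]
tool_rot: [-0.213, 3.134, -0.001]
force: [1.2, 0.0, -0.0]
width: 50.9
gripper_force: 0.0
```

```bash
python3 - <<'E'
from h import *; from cell import robot
st=robot.state(); print(st["time"],st["ee_pos"],st["tool_rot"],st["width"],st["force"])
a=np.radians(7.8)
x,y=np.array([576.3,-268])-156*np.array([np.cos(a),np.sin(a)]); print(x,y)
plan((x,y,st["ee_pos"][2]),97.8,1)
E
```

```text
8.5333 [ 574.6539249  -268.93798708  287.74645022] [-2.13284430e-01  3.13367233e+00 -7.31709749e-04] 50.93428694931588 [ 1.18288642  0.0294618  -0.0269568 ]
421.74333688645476 -289.1716292997515
dist/row 30.8 mm, 0.01 deg
[[0.039, 0.0, -0.0, -0.0, 0.0, -0.0], [0.077, 0.0, -0.0, -0.0, 0.0, -0.0], [0.116, 0.001, -0.0, -0.0, 0.0, -0.0], [0.154, 0.001, -0.0, -0.0, 0.0, -0.0], [0.193, 0.001, -0.0, -0.0, 0.001, -0.0]]
```

Move out over the lever with the fingers shut, then take a picture to check the slice before pressing.

jog_arm(
  deltas=[
    [[0.039,0,0,0,0,0],[0.077,0,0,0,0,0],[0.116,0.001,0,0,0,0],[0.154,0.001,0,0,0,0],[0.193,0.001,0,0,0,0]],
  ],
  jaw=0,
)

```text
time: 8.95
ee_pos: [420.4, -289.0, 285.6]
tool_rot: [-0.214, 3.134, -0.0]
force: [-0.3, -0.7, 0.5]
width: 0.2
gripper_force: 0.0
```

jog_arm(
  deltas=[
    [[0,0,0.02,0,0,0],[0,0,0.05,0,0,0],[0,0,0.08,0,0,0],[0,0,0.1,0,0,0],[0,0,0.1,0,0,0]],
  ],
)

```text
time: 9.37
ee_pos: [420.4, -287.9, 202.2]
tool_rot: [0.213, -3.131, -0.006]
force: [-0.3, 0.1, -1.0]
width: -0.3
gripper_force: 0.0
```

```bash
python3 - <<'E'
from h import *; from cell import robot,snapshot; import cv2
st=robot.state(); p=st["ee_pos"]; print(st["time"],p,st["tool_rot"],st["width"],st["force"])
a=np.radians(7.8);ex=np.array([np.cos(a),np.sin(a),0]);ey=np.array([-np.sin(a),np.cos(a),0]);c=np.array([576.3,-268,225])
L=[c+ex*i*52.5+ey*j*10 for i,j in((-1,-1),(1,-1),(1,1),(-1,1))]
o=[]
for n,(r0,c0) in(("top",(165,425)),("scene",(110,130))):
    s=snapshot(n); im=cv2.resize(s["image"][:,:,::-1],None,fx=4,fy=4,interpolation=cv2.INTER_CUBIC)
    cv2.polylines(im,[np.int32((proj(s,L)+.5)*4-.5)],True,(0,255,0))
    o.append(im[r0*4:r0*4+580,c0*4:c0*4+400])
cv2.imwrite("pics/slot.png",np.hstack(o))
plan((421.7,-289.2,122),97.8,1)
E
```

```text
9.3667 [ 420.44631549 -287.85790173  202.16283536] [ 0.21289648 -3.13145764 -0.00628623] -0.2943800298048424 [-0.29844632  0.06266714 -1.03240067]
dist/row 16.8 mm, 0.01 deg
[[-0.0, -0.0, 0.021, 0.0, -0.0, -0.0], [-0.0, -0.0, 0.042, 0.0, -0.0, -0.0], [-0.0, -0.0, 0.063, 0.0, -0.0, -0.0], [-0.0, -0.0, 0.084, 0.0, -0.0, -0.0], [-0.0, -0.0, 0.105, 0.0, -0.0, -0.0]]
```

View pics/slot.png

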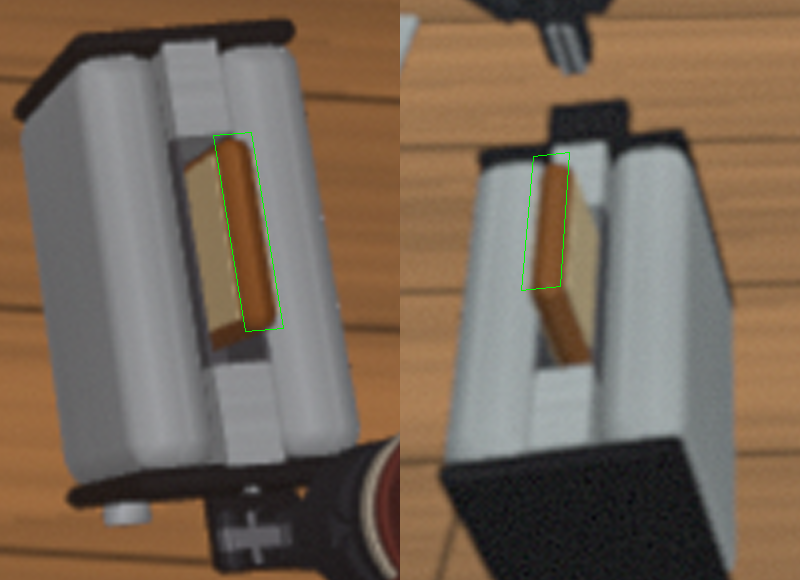

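The slice stands upright in the slot, with its top edge from crop (232,140) to (262,325) inside the predicted outline. The shut fingers are above the tab at (255,537). Now I press the lever.

jog_arm(
  deltas=[
    [[0,0,0.02,0,0,0],[0,0,0.04,0,0,0],[0,0,0.055,0,0,0],[0,0,0.07,0,0,0],[0,0,0.085,0,0,0]],
  ],
)

```text
time: 9.88
ee_pos: [422.4, -290.1, 140.4]
tool_rot: [-0.213, 3.133, -0.005]
force: [-10.8, 10.0, 48.4]
width: 0.1
gripper_force: 24.8
```

jog_arm(
  deltas=[
    [[0,0,0.005,0,0,0],[0,0,0.01,0,0,0],[0,0,0.013,0,0,0],[0,0,0.015,0,0,0],[0,0,0.015,0,0,0]],
  ],
)

```text
time: 10.3
ee_pos: [422.3, -289.9, 127.4]
tool_rot: [-0.213, 3.133, -0.003]
force: [-0.5, 0.3, 6.5]
width: -0.2
gripper_force: 2.9
```

jog_arm(
  deltas=[
    [[0,0,0.001,0,0,0],[0,0,0.002,0,0,0],[0,0,0.004,0,0,0],[0,0,0.005,0,0,0],[0,0,0.006,0,0,0]],
  ],
)

```text
time: 10.72
ee_pos: [422.4, -289.9, 123.0]
tool_rot: [-0.213, 3.133, -0.003]
force: [-1.7, 1.2, 8.0]
width: -0.1
gripper_force: 4.2
```

jog_arm(
  deltas=[
    [[0,0,0,0,0,0],[0,0,0,0,0,0],[0,0,0,0,0,0],[0,0,0,0,0,0],[0,0,0,0,0,0]],
  ],
)

```text
time: 11.13
ee_pos: [422.4, -289.9, 123.0]
tool_rot: [-0.214, 3.133, -0.003]
force: [-1.6, 1.4, 7.5]
width: -0.0
gripper_force: 4.1
```

jog_arm(
  deltas=[
    [[0,0,0.001,0,0,0],[0,0,0.002,0,0,0],[0,0,0.002,0,0,0],[0,0,0.002,0,0,0],[0,0,0.002,0,0,0]],
  ],
)

```text
time: 11.55
ee_pos: [422.4, -289.9, 121.4]
tool_rot: [-0.213, 3.133, -0.003]
force: [-1.7, 2.1, 6.9]
width: -0.2
gripper_force: 4.2
```

jog_arm(
  deltas=[
    [[0,0,-0.004,0,0,0],[0,0,-0.01,0,0,0],[0,0,-0.03,0,0,0],[0,0,-0.06,0,0,0],[0,0,-0.1,0,0,0]],
  ],
)

```text
time: 11.97
ee_pos: [421.1, -288.4, 199.0]
tool_rot: [0.213, -3.133, -0.003]
force: [-0.1, -0.1, 0.7]
width: -0.2
gripper_force: 0.0
```

jog_arm(
  deltas=[
    [[0,0,-0.04,0,0,0],[0,0,-0.06,0,0,0],[0,0,-0.06,0,0,0],[0,0,-0.06,0,0,0],[0,0,-0.06,0,0,0]],
  ],
)

```text
time: 12.38
ee_pos: [421.6, -289.0, 246.7]
tool_rot: [0.213, -3.134, -0.001]
force: [0.2, -0.1, -0.8]
width: 0.0
gripper_force: 0.0
```

```bash
python3 - <<'E'
from h import *; from cell import robot,snapshot; import cv2
st=robot.state(); print(st["time"],st["ee_pos"],st["force"])
o=[]
for n,(r0,c0) in(("top",(165,425)),("scene",(110,130))):
    s=snapshot(n); im=cv2.resize(s["image"][:,:,::-1],None,fx=4,fy=4,interpolation=cv2.INTER_CUBIC)
    o.append(im[r0*4:r0*4+580,c0*4:c0*4+400])
cv2.imwrite("pics/done.png",np.hstack(o))
E
```

```text
12.3833 [ 421.59806444 -289.02744939  246.65845216] [ 0.24802038 -0.07147798 -0.75361374]
```

View pics/done.png

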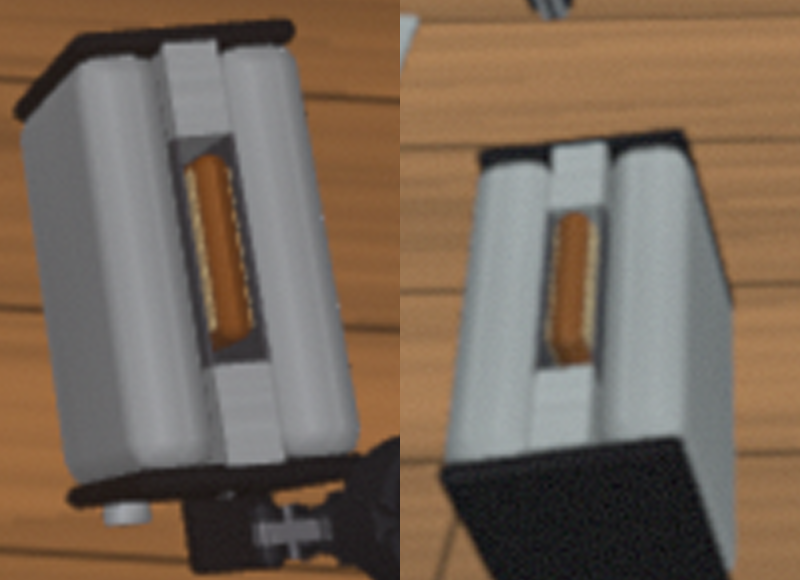

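The lever has stayed down: the tab moved to (230,535) in the top crop and is hidden behind the toaster in the scene view. The slice is sunk in the slot at (218,250), and the gripper is clear. I'll hand in the job.

```bash
python3 -c "
from cell import workorder
print(workorder.finish_job())"
```

```text
the job is handed in; nothing more can be done
None
```

The short slice is standing in the slot on the lowered carriage, the lever stayed down when released, and I handed the job in at about 12.4 s of the 51 s limit; the hand-in returned no verdict.

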